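# Clear the lid of a spice-shop display case, try its catch and hold the lid open

## Robot

A 7-joint arm with a two-finger parallel gripper is mounted at the origin on the work surface. World frame = base frame: x ahead of the robot, y to its left, z up, the work surface at z = 0. Lengths are in m, angles in degrees, forces in N, time in s.
With the tool pointing down it reaches from about 0.425 to 0.875 m from the base axis. Payload 4.7 kg.
Tool frame: the origin (TCP) lies on the centre line of the jaws, within the pads' length; the fingertips stand 8 mm ahead of it and the grasp point (between the pads) lies 11 mm behind it; z points along the fingers, y is the direction in which the jaws open and shut (so a half turn about z gives the same grasp; the last joint's range is limited). The gripper opens to 87 mm and grips with 3 to 60 N. Pads are 19 mm wide; open, the fingers measure 117 mm over their backs; the gripper's body (75 mm by 190 mm) begins 51 mm behind the grasp point.
Start: joints at [66.87, 18.392, -4.016, 83.108, 1.295, 78.541, -3.26], TCP at [0.264, -0.594, 0.231] pointing down, gripper open.
Joint ranges: [-163.93, 163.93], [-17.29, 119.83], [-79.2, 71.16], [3.27, 140.29], [-89.18, 269.18], [5.43, 117.66], [-154.24, 154.24]. Speed limits (degrees/s): [147.25, 147.25, 180, 180, 180, 180, 180].

## Interface

Orientations are given as [roll, pitch, yaw] about the fixed x, y, z axes, in that order (R = Rz(yaw) Ry(pitch) Rx(roll)).
In Python, from cell import env gives the robot as it stands. The module is installed in compiled form; this text tells all that it offers.
- The arm moves only by the tool move_arm, never from a script. Its argument "steps" is a list of rows, each a list of 2 entries, a list of its own where there are three numbers: the shift along the tool's x, y, z in m, then the turn about the tool's z in rad. A call has 1 to 20 rows; each row is the pose to reach, as a shift and turn from the pose commanded when the call began, along the tool's axes at that moment; what a row does not reach only later rows make up. A row lasts 1/8 s, in which the tool goes at most 62.5 mm and 10.7 degrees, less where a joint would pass 70% of its speed; a pose out of reach is approached as far as the arm can. A call with a gripper value outside its range is refused whole. "hand" is the closure, from -1 (fully open) to 1 (shut), set as the call begins (left out, the last holds). The fingers move at their own pace and stop on an object; "squeeze" is the grip in N (left out, the last holds). Time passes only in rows, so rows that repeat a pose let the fingers close. It gives the time, the measured TCP pose, the force and the opening at its end, in the units of the state.
- env.get_obs(): the state, without advancing time (a new reading comes with each control period).
- env.read_camera(name): name is "scene" or "top" or "wrist"; returns (picture, depth): 420x560x3 uint8, red, green, blue; 420x560 float32, m along the optical axis (not along the pixel's ray), 0 where there is no reading.
- env.calibration(name): a dict with "intrinsics" (3x3 intrinsics, pixels), "D" ([k1, k2, p1, p2, k3] as OpenCV has them; the pictures are not rectified), "position" and "orientation" of the camera in the world; the wrist camera has in their place "mount" (4x4, takes a point from camera to tool coordinates, whose origin is the TCP and whose axes are the flange's). Camera axes: x right, y up, looking along -z (the intrinsics and any distortion apply to the point x, -y, -z); pixel columns grow to the right and rows downward; lengths in m; the calibration is good to about 2 mm. A picture is of the moment at which its call begins: read the wrist's pose just before it. calibration takes no time and is no camera call.
- env.sign_off(): hands the job in, once; it reports no verdict.
Trained networks look in the newest picture that a camera, given by its name, has taken for a name from the list of things; names that differ only in an ending like _2 or _b are one class to them, and where a whole thing is asked for, a point or a joint stands for the part that bears it (a point fixed in the world has none). Each returns a list of dicts, best first, with "conf" (0 to 1); they miss things now and then, are a little off and sometimes report something else, mostly with a low value. They report only what shows in the picture. A call takes as long as a camera call. They do not tell look-alikes from the thing itself.
- env.cut_out(camera, query): "region" (420x560 bool, what is visible of it) and "uv" ([column, row] in pixels, amid what is visible of it).
The state is a dict: "time_s": time; "qpos": joint angles; "joint_velocities": joint speeds; "effort": joint torques, N m; "tool_pos": TCP position; "tool_rot": TCP orientation; "force": force on the tool from outside, world axes, zero at the start; "wrist_torque": the same for the moment, N m; "grip_width": finger opening in m.
Only numpy, scipy, OpenCV 4.12 (cv2) and the standard library are available. Lean on these libraries where they do the work, as an engineer would, in place of code of your own. Each camera call takes 0.05 s, during which the arm holds its last target. There are 200 camera calls.

## Task

Stand the tin that was left on the lid of the display case in the tray with the other tins, leaving everything else on the counter where it is. Then take the lid's knob and give it a light tug to learn whether the catch is on; if the lid is caught, turn the knob to free it, never wrenching the lid against the catch. Lift the lid by its knob about half-way up (some 45 degrees) for the customer opposite, and finish while still holding it there by the knob.

Things in the scene. Friction and masses are not known exactly. Their poses are not given: they have to be found in the camera images.
- case: wooden counter display case, fixed, 260 mm (its x) by 300 mm (its y), walls 110 mm high. Origin at the centre of its underside, z up, x from the hinge side (nearest the robot) to the customer's side, where the knob is. The hinged lid lies on the walls: 262 mm by 304 mm, 16 mm thick, top face 126 mm above the counter when shut, wooden frame, clear pane flush with it.
- hinge_mid (a point): middle of the lid's hinge line, on the case 110 mm above the counter at its edge nearest the robot, (-130, 0, 110) mm in the case's frame; the hinge runs along the case's y. Does not move with the lid.
- lid (a joint): angle of the lid in rad: 0 shut, grows as its customer side rises, stop at 1.25. The lid weighs about 0.65 kg and falls shut when let go. While the cam catch is on, the lid can be lifted only by about 0.023 rad (5 mm at the knob), then it stops hard.
- turnknob: round dark wooden turn-knob on the lid, 40 mm across, 27 mm tall, on a brass neck 22 mm across; origin on its axis at the height to grip, 26 mm above the lid's top, 13 mm below its own top; z square to the lid. With the lid shut it is at (92, 0, 152) mm in the case's frame. Turns stiffly (0.04 N m), without stops. If the lid is caught, a quarter turn anticlockwise seen from above frees it; clockwise may not.
- knob_rim (a point): a point on the knob's rim at grip height, 20 mm from its axis; turns with the knob.
- striker: steel ledge inside the case's front wall, hidden under the lid's front rail; the cam on the knob's spindle may or may not be hooked under it. Neither the look nor the angle of the knob tells, as the cam is clamped to the spindle at any angle. It takes the pull when a caught lid is tugged.
- stray_tin_mid (a point): centre of the stray tin, a plain round metal tin 52 mm across and 60 mm tall, 0.12 kg or so, standing on the shut lid between hinge and knob; point half-way up, 30 mm above its foot, z up.
- stray_tin: the same stray tin; origin at the centre of its underside.
- tin_tray: low open wooden tray, fixed, 200 mm (its x) by 130 mm (its y), walls 6 mm thick and 24 mm high, floor 6 mm thick; origin at the centre of its underside, x away from the robot. Two tins like the stray one stand in its far half (at x = 55, y = -30 and 30 mm); its near half is empty: (-45, 0) mm is a good place. It stands left or right of the case.
- jar_tray: the same kind of tray on the other side of the case, with two slim jars standing in its far half; leave it.
- tin1_mid (a point): centre of one tin standing in the tin tray, 52 mm across, 60 mm tall; leave it.
- tin2_mid (a point): centre of the other tin standing in the tin tray, 52 mm across, 60 mm tall; leave it.
- jar1_mid (a point): centre of a slim amber glass jar with a steel cap, 44 mm across, 96 mm tall, in the jar tray; leave it.
- jar2_mid (a point): centre of the second slim jar in the jar tray, 44 mm across, 96 mm tall; leave it.
- mortar: brass mortar, 94 mm across, 80 mm tall, on the counter; origin under its centre; leave it.
- tub: round clear plastic tub with a white lid, 94 mm across, 67 mm tall; origin under its centre; leave it.
- scoop: steel hand scoop lying beyond the case, 190 mm long; origin where handle and pan meet; leave it.
- weight: small brass scale weight, 40 mm across, 54 mm tall; origin under its centre; leave it.
Not all that is in view belongs to the job. What is shaped like the stray_tin but turquoise is not meant.

How it is judged:
By the outcome, as a careful person would: the job done as asked, in the order asked, and still so for the second after the job is handed in, while the arm keeps its last pose, push and grip.
It also fails if it takes over 58 s, if anything falls off the work surface, if the arm or the gripper's body presses on something with over 40 N, if the wrist force passes 120 N, or if a joint passes its speed limit or range.

## Working session

There is one attempt and no reset: what is moved stays moved. The work goes in short steps, Python scripts to look and compute and a tool call to move; the robot and the scene stay as the last step left them, time stands still between calls to the robot, and variables do not carry over. Pictures are saved under pics/ and viewed, about 8 in all and at most 12, crops included, and the job is handed in when it is done.

Besides the shell and the picture viewer there is one more tool, called after ">>>" by a JSON object that holds its "api" and its "payload", one argument or row to a line. move_arm: Moves the arm, as the interface text tells. Its arguments: {"type":"object","properties":{"steps":{"type":"array"},"hand":{"type":"number"},"squeeze":{"type":"number"}},"required":["steps"]}

```bash
mkdir -p pics; cat > h.py <<'E'
import numpy as np, cv2
from scipy.spatial.transform import Rotation as R
from cell import env
def cam(name):
    c=env.calibration(name); K=np.array(c["intrinsics"]); D=np.array(c["D"],float)
    if "mount" in c:
        o=env.get_obs(); T=np.eye(4); T[:3,:3]=R.from_euler('xyz',o["tool_rot"],degrees=True).as_matrix(); T[:3,3]=o["tool_pos"]
        M=T@np.array(c["mount"])
    else:
        M=np.eye(4); q=np.array(c["orientation"],float)
        M[:3,:3]=q if q.shape==(3,3) else R.from_euler('xyz',q,degrees=True).as_matrix()
        M[:3,3]=c["position"]
    return K,D,M
def world(uv,d,C):
    K,D,M=C
    n=cv2.undistortPoints(np.array(uv,float).reshape(-1,1,2),K,D).reshape(-1,2)
    d=np.asarray(d).reshape(-1)
    p=np.c_[n[:,0]*d,-n[:,1]*d,-d]
    return p@M[:3,:3].T+M[:3,3]
def cloud(depth,C,mask=None):
    m=depth>0
    if mask is not None: m&=mask
    v,u=np.nonzero(m)
    return world(np.c_[u,v],depth[v,u],C)
def save(n,p): cv2.imwrite(f'pics/{n}.png',p[:,:,::-1])
E
python3 - <<'E'
from h import *
print(env.get_obs()); print(env.calibration("top")); 
for n in("scene","top"):
    C=cam(n); p,d=env.read_camera(n); save(n,p); np.savez(n,p=p,d=d)
    for q in ("case","turnknob","stray_tin","tin_tray","jar_tray","tin1_mid","jar1_mid","mortar","tub","scoop","weight"):
        for r in env.cut_out(n,q)[:4]:
            P=cloud(d,C,r["region"])
            if len(P): 
                zt=np.percentile(P[:,2],95); T=P[P[:,2]>zt-.006]
                print(n,q,round(r["conf"],2),np.round(r["uv"]),"med",np.median(P,0).round(3),"ztop",zt.round(3),"topc",((T.max(0)+T.min(0))/2).round(3),"ext",(np.percentile(T,98,0)-np.percentile(T,2,0)).round(3))
E
```

```text
{'time_s': 0.0, 'qpos': array([66.87132387, 18.438878  , -4.01489048, 83.17611861,  1.29578673,
       78.53932175, -3.26021691]), 'joint_velocities': array([ 0.03441259, -0.0061892 , -0.11774376,  0.08426168,  0.04167093,
       -0.12152337, -0.11129367]), 'effort': array([-3.37180663e-04, -4.91292143e+01, -4.04343372e-01, -3.12525487e+01,
       -6.40537427e-02,  4.37344343e-02,  1.99689430e-04]), 'tool_pos': array([ 0.26344558, -0.59362905,  0.2294528 ]), 'tool_rot': array([-1.79890966e+02,  6.71881533e-03,  2.39377909e+01]), 'force': array([ 0.02715709, -0.02428119,  0.15615119]), 'wrist_torque': array([ 0.0198806 , -0.00329202, -0.02688258]), 'grip_width': 0.08703141587429206}
{'intrinsics': array([[402.82631355,   0.        , 279.17097432],
       [  0.        , 402.82631355, 211.66390642],
       [  0.        ,   0.        ,   1.        ]]), 'D': array([-0.05403953,  0.        ,  0.        ,  0.        ,  0.        ]), 'position': array([0.32692014, 0.00749403, 1.27179944]), 'orientation': array([ 10.90347916,  -0.72951651, -90.64770261])}
scene case 0.96 [275. 230.] med [0.6 
[... 3952 characters left out ...]
  0.008]
top scoop 0.66 [275. 144.] med [ 0.797 -0.004  0.008] ztop 0.028 topc [ 0.799 -0.038  0.027] ext [0.062 0.164 0.009]
top scoop 0.33 [171. 297.] med [0.306 0.32  0.033] ztop 0.055 topc [0.306 0.327 0.054] ext [0.021 0.018 0.008]
top scoop 0.25 [374. 162.] med [ 0.711 -0.312  0.067] ztop 0.072 topc [ 0.717 -0.318  0.071] ext [0.083 0.082 0.007]
top weight 0.49 [171. 297.] med [0.306 0.32  0.033] ztop 0.055 topc [0.306 0.327 0.054] ext [0.021 0.02  0.008]
top weight 0.45 [289. 229.] med [ 0.482 -0.027  0.186] ztop 0.19 topc [ 0.484 -0.028  0.188] ext [0.046 0.044 0.007]
top weight 0.16 [281. 218.] med [ 0.525 -0.012  0.127] ztop 0.131 topc [ 0.531 -0.018  0.157] ext [0.254 0.292 0.038]
```

View pics/scene.png

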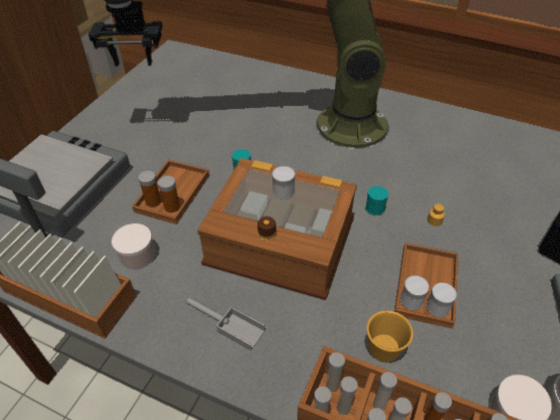

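View pics/top.png

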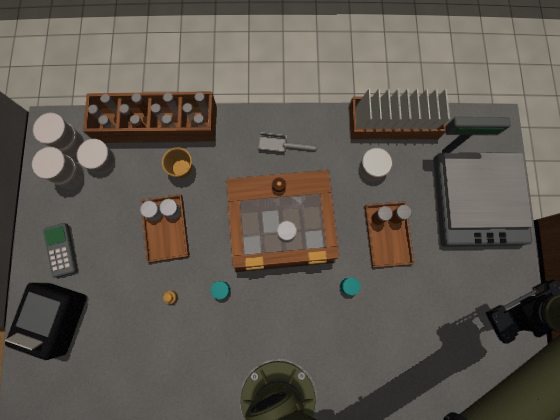

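```bash
python3 - <<'E'
from h import *
for n in("scene","top"):
    z=np.load(n+'.npz'); C=cam(n); P=cloud(z['d'],C)
    # lid top rect
    def rect(m,t):
        Q=P[m]; r=cv2.minAreaRect((Q[:,:2]*1000).astype(np.float32)); print(n,t,len(Q),np.round(r[0],1),np.round(r[1],1),round(r[2],2),Q[:,2].mean().round(4))
    x,y,zz=P.T
    rect((abs(zz-.126)<.006)&(x>.35)&(x<.7)&(abs(y)<.2),'lid')
    rect((abs(zz-.024)<.004)&(x>.35)&(x<.65)&(y>.2)&(y<.45),'tray')
    def circ(m,t):
        Q=P[m]; (c,r)=cv2.minEnclosingCircle((Q[:,:2]*1000).astype(np.float32)); print(n,t,len(Q),np.round(c,1),round(r,1),Q[:,2].mean().round(4))
    circ((abs(zz-.188)<.005)&(abs(x-.485)<.04)&(abs(y+.027)<.04),'stray')
    circ((abs(zz-.166)<.006)&(abs(x-.622)<.03)&(abs(y+.008)<.03),'knob')
    circ((abs(zz-.067)<.005)&(abs(x-.577)<.04)&(abs(y-.33)<.027),'tinA')
    circ((abs(zz-.067)<.005)&(abs(x-.573)<.04)&(abs(y-.384)<.027),'tinB')
E
```

```text
scene lid 9897 [529.7 -13.8] [267.8 305.4] 4.69 0.1247
scene tray 676 [518.8 355.3] [204.  130.6] 8.07 0.0233
scene stray 241 [484.1 -22.7] 29.3 0.185
scene knob 200 [621.4  -5.9] 20.0 0.1635
scene tinA 383 [576.2 331.6] 28.9 0.0656
scene tinB 369 [572.1 386.5] 30.3 0.0652
top lid 8801 [529.7 -17.1] [267.5 304.9] 4.54 0.1267
top tray 365 [520.5 351.2] [202.2 129.9] 8.33 0.0239
top stray 289 [485.1 -28.9] 26.6 0.1867
top knob 142 [621.6  -9.3] 19.5 0.1657
top tinA 227 [577.4 330.1] 27.0 0.0666
top tinB 212 [572.3 385. ] 28.2 0.0661
```

The scene view shows the stray tin on the lid at (284,183), the knob at (266,227) and the tin tray with two grey tins at (428,285). In the top view they are at (287,231), (279,185) and (166,230). The turquoise tins (top view (220,290) and (350,287)) are decoys. The geometry agrees with the given sizes: case yaw about 4.7°, tray yaw about 8.2°.

>>> {"api": "move_arm", "payload": {
  "steps": [
    [[0.03, -0.03, -0.03], 0.03],
    [[0.07, -0.07, -0.07], 0.06],
    [[0.11, -0.11, -0.09], 0.09],
    [[0.15, -0.15, -0.09], 0.12],
    [[0.19, -0.19, -0.09], 0.15],
    [[0.23, -0.23, -0.09], 0.18],
    [[0.27, -0.27, -0.09], 0.21],
    [[0.31, -0.31, -0.09], 0.24],
    [[0.35, -0.35, -0.09], 0.27],
    [[0.385, -0.385, -0.09], 0.3],
    [[0.41, -0.41, -0.09], 0.32],
    [[0.425, -0.424, -0.09], 0.336],
    [[0.4316, -0.4288, -0.09], 0.336],
    [[0.4316, -0.4288, -0.09], 0.336],
    [[0.4316, -0.4288, -0.09], 0.336]
  ],
  "hand": -1,
  "squeeze": 15
}}

```text
time_s: 3.08
tool_pos: [0.4839, -0.0284, 0.3204]
tool_rot: [180.0, 0.0, 4.6]
force: [0.6, -0.4, -0.2]
grip_width: 0.0872
```

```bash
python3 - <<'E'
from h import *
o=env.get_obs(); print(o['tool_pos'],o['tool_rot'],o['qpos'],o['time_s'])
C=cam("wrist"); p,d=env.read_camera("wrist"); save("w1",p); np.savez("w1",p=p,d=d)
P=cloud(d,C); x,y,zz=P.T
def circ(m,t):
    Q=P[m]
    if len(Q)<10: print(t,'none');return
    c,r=cv2.minEnclosingCircle((Q[:,:2]*1000).astype(np.float32)); print(t,len(Q),np.round(c,1),round(r,1),Q[:,2].mean().round(4))
circ((abs(zz-.186)<.005)&(abs(x-.485)<.04)&(abs(y+.027)<.04),'stray')
circ((abs(zz-.166)<.006)&(abs(x-.622)<.03)&(abs(y+.008)<.03),'knob')
m=(abs(zz-.126)<.005); Q=P[m]; print(len(Q),Q.min(0),Q.max(0))
E
```

```text
[ 0.48392032 -0.02835809  0.32043648] [1.79973336e+02 2.51546688e-02 4.58837783e+00] [ 37.33288682  -2.71460019 -35.42823306  96.23057087  -1.54762716
  86.00537967 -83.36814559] 3.075
stray 2016 [483.  -26.2] 26.9 0.1861
knob 1437 [620.   -5.9] 20.2 0.165
54360 [ 0.38817132 -0.17496351  0.12286548] [0.67206119 0.14831649 0.13093908]
```

>>> {"api": "move_arm", "payload": {
  "steps": [
    [[0, -0.0015, 0.03], 0],
    [[0, -0.0015, 0.07], 0],
    [[0, -0.0015, 0.11], 0],
    [[0, -0.0015, 0.14], 0],
    [[0, -0.0015, 0.155], 0],
    [[0, -0.0015, 0.163], 0],
    [[0, -0.0015, 0.166], 0],
    [[0, -0.0015, 0.166], 0],
    [[0, -0.0015, 0.166], 0]
  ]
}}

```text
time_s: 4.25
tool_pos: [0.4846, -0.0256, 0.1553]
tool_rot: [180.0, -0.1, 4.7]
force: [-0.2, 0.1, -0.3]
grip_width: 0.0868
```

>>> {"api": "move_arm", "payload": {
  "steps": [
    [[0, 0, 0], 0],
    [[0, 0, 0], 0],
    [[0, 0, 0], 0],
    [[0, 0, 0], 0],
    [[0, 0, 0], 0],
    [[0, 0, 0], 0],
    [[0, 0, 0], 0]
  ],
  "hand": 1,
  "squeeze": 15
}}

```text
time_s: 5.12
tool_pos: [0.4841, -0.0257, 0.1545]
tool_rot: [180.0, 0.0, 4.7]
force: [0.1, -0.2, -0.0]
grip_width: 0.0518
```

>>> {"api": "move_arm", "payload": {
  "steps": [
    [[0, 0, -0.02], 0],
    [[0, 0, -0.05], 0],
    [[0.001, -0.015, -0.075], 0],
    [[0.003, -0.05, -0.08], -0.01],
    [[0.006, -0.09, -0.08], -0.02],
    [[0.008, -0.135, -0.08], -0.03],
    [[0.01, -0.18, -0.08], -0.04],
    [[0.013, -0.225, -0.08], -0.05],
    [[0.015, -0.27, -0.08], -0.06],
    [[0.018, -0.31, -0.07], -0.061],
    [[0.02, -0.34, -0.05], -0.061],
    [[0.0215, -0.36, -0.02], -0.061],
    [[0.0215, -0.37, 0.01], -0.061],
    [[0.0215, -0.372, 0.05], -0.061],
    [[0.0215, -0.372, 0.08], -0.061],
    [[0.0215, -0.372, 0.1], -0.061],
    [[0.0215, -0.372, 0.11], -0.061],
    [[0.0215, -0.372, 0.115], -0.061],
    [[0.0215, -0.372, 0.115], -0.061]
  ]
}}

```text
time_s: 7.5
tool_pos: [0.4755, 0.3472, 0.0401]
tool_rot: [-180.0, -0.0, 8.2]
force: [-0.2, -0.4, 0.4]
grip_width: 0.0517
```

>>> {"api": "move_arm", "payload": {
  "steps": [
    [[0, 0, 0.001], 0],
    [[0, 0, 0.002], 0],
    [[0, 0, 0.003], 0],
    [[0, 0, 0.004], 0],
    [[0, 0, 0.005], 0],
    [[0, 0, 0.005], 0],
    [[0, 0, 0.005], 0]
  ]
}}

```text
time_s: 8.38
tool_pos: [0.4751, 0.3469, 0.0346]
tool_rot: [180.0, 0.0, 8.2]
force: [-0.0, -0.3, 0.2]
grip_width: 0.0515
```

>>> {"api": "move_arm", "payload": {
  "steps": [
    [[0, 0, 0.0005], 0],
    [[0, 0, 0.001], 0],
    [[0, 0, 0.001], 0],
    [[0, 0, 0.001], 0]
  ]
}}

```text
time_s: 8.88
tool_pos: [0.4752, 0.347, 0.0346]
tool_rot: [180.0, -0.0, 8.2]
force: [-2.8, -3.0, 8.5]
grip_width: 0.0514
```

>>> {"api": "move_arm", "payload": {
  "steps": [
    [[0, 0, 0], 0],
    [[0, 0, 0], 0],
    [[0, 0, 0], 0],
    [[0, 0, 0], 0],
    [[0, 0, -0.01], 0],
    [[0, 0, -0.03], 0],
    [[0, 0, -0.06], 0],
    [[0, 0, -0.1], 0],
    [[0, 0, -0.15], 0],
    [[0, 0, -0.2], 0],
    [[0, 0, -0.22], 0]
  ],
  "hand": -0.5
}}

```text
time_s: 10.25
tool_pos: [0.4758, 0.3484, 0.2584]
tool_rot: [-179.9, -0.3, 8.2]
force: [0.3, -0.2, 0.0]
grip_width: 0.0653
```

```bash
python3 - <<'E'
from h import *
for n in("wrist","top"):
    C=cam(n); p,d=env.read_camera(n); save("placed_"+n,p); P=cloud(d,C); x,y,zz=P.T
    m=(abs(zz-.066)<.006)&(abs(x-.475)<.04)&(abs(y-.347)<.04); Q=P[m]
    if len(Q)>10:
        c,r=cv2.minEnclosingCircle((Q[:,:2]*1000).astype(np.float32)); print(n,len(Q),np.round(c,1),round(r,1),Q[:,2].mean().round(4))
print(env.get_obs()['qpos'])
E
```

```text
wrist 1450 [474.1 347.6] 26.6 0.0661
top 180 [475.7 345.3] 26.5 0.0661
[   5.8927705    17.0623247   -54.21016463   88.68276619   14.04741615
   81.12292701 -131.0352769 ]
```

View pics/placed_wrist.png

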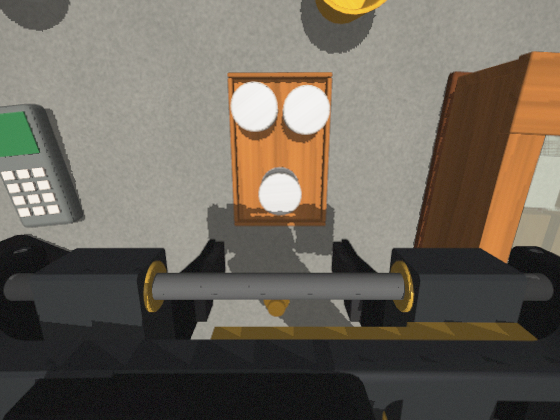

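The wrist view shows the stray tin upright at (280,193) in the near half of the tray, with both resident tins undisturbed at (254,106) and (306,109). Next is the knob.

>>> {"api": "move_arm", "payload": {
  "steps": [
    [[0.008, 0.03, 0], 0.005],
    [[0.018, 0.07, 0], 0.01],
    [[0.028, 0.11, 0], 0.02],
    [[0.038, 0.15, 0], 0.025],
    [[0.048, 0.19, 0], 0.03],
    [[0.058, 0.23, 0], 0.035],
    [[0.068, 0.27, 0], 0.04],
    [[0.078, 0.31, 0], 0.05],
    [[0.086, 0.34, 0], 0.055],
    [[0.091, 0.361, 0], 0.061],
    [[0.0935, 0.371, 0], 0.061],
    [[0.0935, 0.371, 0], 0.061],
    [[0.0935, 0.371, 0], 0.061]
  ],
  "hand": -1
}}

```text
time_s: 11.98
tool_pos: [0.6201, -0.0051, 0.2537]
tool_rot: [-180.0, -0.0, 4.8]
force: [0.4, -0.1, 0.1]
grip_width: 0.087
```

```bash
python3 - <<'E'
from h import *
o=env.get_obs(); print(o['tool_pos'],o['tool_rot'],o['qpos'],o['time_s'])
C=cam("wrist"); p,d=env.read_camera("wrist"); save("w2",p); P=cloud(d,C); x,y,zz=P.T
for a in(.005,.003):
    m=(abs(zz-.165)<a)&(abs(x-.621)<.03)&(abs(y+.008)<.03); Q=P[m]; c,r=cv2.minEnclosingCircle((Q[:,:2]*1000).astype(np.float32)); print(len(Q),np.round(c,1),round(r,1),Q[:,2].mean().round(4),np.percentile(Q[:,2],[2,98]))
m=(abs(zz-.126)<.006); Q=P[m]; print(len(Q),Q.min(0),Q.max(0),np.median(Q[:,2]))
E
```

```text
[ 0.62010461 -0.00509115  0.25366624] [-1.79963008e+02 -9.57013298e-04  4.82615153e+00] [ 32.48864884  19.11156547 -43.58531151  84.51293313  13.15185628
  81.61578543 -96.60186372] 11.975
1476 [620.3  -6.4] 19.8 0.165 [0.16187476 0.16693294]
1442 [620.2  -6.4] 19.7 0.1651 [0.1625487  0.16694448]
34216 [ 0.44969928 -0.16235879  0.12001118] [0.67258553 0.14820132 0.12955669] 0.1261750306187407
```

>>> {"api": "move_arm", "payload": {
  "steps": [
    [[0, 0.0015, 0.02], 0],
    [[0.0005, 0.0015, 0.05], 0],
    [[0.0005, 0.0015, 0.075], 0],
    [[0.0005, 0.0015, 0.095], 0],
    [[0.0005, 0.0015, 0.107], 0],
    [[0.0005, 0.0015, 0.112], 0],
    [[0.0005, 0.0015, 0.1125], 0],
    [[0.0005, 0.0015, 0.1125], 0]
  ]
}}

```text
time_s: 13.02
tool_pos: [0.6216, -0.0084, 0.1419]
tool_rot: [180.0, -0.1, 4.7]
force: [-0.3, -0.4, 0.2]
grip_width: 0.0872
```

>>> {"api": "move_arm", "payload": {
  "steps": [
    [[0, 0, 0], 0],
    [[0, 0, 0], 0],
    [[0, 0, 0], 0],
    [[0, 0, 0], 0],
    [[0, 0, 0], 0],
    [[0, 0, 0], 0],
    [[0, 0, 0], 0],
    [[0, 0, 0], 0]
  ],
  "hand": 1,
  "squeeze": 25
}}

```text
time_s: 14.02
tool_pos: [0.621, -0.0074, 0.141]
tool_rot: [-179.9, 0.0, 4.7]
force: [0.5, 3.9, -0.4]
grip_width: 0.0392
```

>>> {"api": "move_arm", "payload": {
  "steps": [
    [[0, -0.0005, -0.001], 0],
    [[0, -0.0005, -0.002], 0],
    [[0, -0.0005, -0.003], 0],
    [[0, -0.0005, -0.0035], 0],
    [[0, -0.0005, -0.0035], 0],
    [[0, -0.0005, -0.0035], 0]
  ]
}}

```text
time_s: 14.78
tool_pos: [0.6204, -0.0074, 0.1442]
tool_rot: [-180.0, 0.1, 4.7]
force: [-1.2, 5.0, -5.4]
grip_width: 0.0392
```

>>> {"api": "move_arm", "payload": {
  "steps": [
    [[0, 0, -0.0005], 0],
    [[0, 0, -0.001], 0],
    [[0, 0, -0.0015], 0],
    [[0, 0, -0.002], 0],
    [[0, 0, -0.0025], 0],
    [[0, 0, -0.0025], 0]
  ]
}}

```text
time_s: 15.52
tool_pos: [0.6201, -0.0075, 0.1465]
tool_rot: [-180.0, 0.1, 4.7]
force: [-1.4, 4.7, -5.7]
grip_width: 0.0391
```

>>> {"api": "move_arm", "payload": {
  "steps": [
    [[0, 0, -0.0005], 0],
    [[0, 0, -0.001], 0],
    [[0, 0, -0.0015], 0],
    [[0, 0, -0.0015], 0]
  ]
}}

```text
time_s: 16.02
tool_pos: [0.6198, -0.0075, 0.1478]
tool_rot: [-180.0, 0.2, 4.7]
force: [-2.9, 5.0, -6.2]
grip_width: 0.0394
```

>>> {"api": "move_arm", "payload": {
  "steps": [
    [[-0.001, 0, -0.0005], 0],
    [[-0.0015, 0, -0.001], 0],
    [[-0.002, 0, -0.002], 0],
    [[-0.002, 0, -0.003], 0],
    [[-0.002, 0, -0.003], 0]
  ]
}}

```text
time_s: 16.65
tool_pos: [0.619, -0.0076, 0.1515]
tool_rot: [-180.0, -0.0, 4.7]
force: [-0.5, 5.1, -5.0]
grip_width: 0.0395
```

```bash
python3 - <<'E'
from h import *
o=env.get_obs(); print(o['tool_pos'],o['tool_rot'],o['qpos'],o['force'],o['wrist_torque'])
for n in("scene","wrist"):
    C=cam(n); p,d=env.read_camera(n); P=cloud(d,C)
    h=o['tool_pos']*0+[.6207,-.0068,0]; a=np.radians(4.7); X=(P[:,:2]-h[:2])@[np.cos(a),np.sin(a)]; Y=(P[:,:2]-h[:2])@[-np.sin(a),np.cos(a)]
    # front rail and hinge strips, away from knob
    for nm,lo,hi in(("front",.005,.03),("mid",-.05,-.02),("back",-.215,-.20)):
        m=(X>lo)&(X<hi)&(abs(Y)>.06)&(abs(Y)<.14)&(P[:,2]>.11)&(P[:,2]<.16); print(n,nm,m.sum(),np.median(P[m],0) if m.any() else'')
E
```

```text
[ 0.61897698 -0.00756073  0.15149764] [-1.79967271e+02 -2.15655391e-03  4.70832542e+00] [ 32.00932198  22.7332956  -42.32507748  92.36675205  15.92801653
  71.11493964 -98.58832224] [-0.52229627  5.11568816 -4.96639517] [ 1.19771694 -0.08129815 -0.02259962]
scene front 617 [0.63773667 0.06026844 0.13613204]
scene mid 547 [0.58633147 0.07066712 0.13359054]
scene back 143 [0.40629447 0.07593706 0.12585642]
wrist front 10101 [0.63838234 0.05390535 0.13755305]
wrist mid 479 [ 0.58339472 -0.140763    0.13451697]
wrist back 0
```

The front of the lid has risen 11 mm, about twice the play a caught lid allows. The force stayed at about 5–6 N, which is just the lid's weight. The catch is off, so I won't turn the knob. I'll lift along the hinge arc.

>>> {"api": "move_arm", "payload": {
  "steps": [
    [[-0.001, 0, -0.004], 0],
    [[-0.0025, 0, -0.0087], 0],
    [[-0.004, 0, -0.0135], 0],
    [[-0.0054, 0, -0.018], 0],
    [[-0.007, 0, -0.0227], 0],
    [[-0.0087, 0, -0.0274], 0],
    [[-0.0105, 0, -0.032], 0],
    [[-0.0124, 0, -0.0365], 0],
    [[-0.0144, 0, -0.041], 0],
    [[-0.0164, 0, -0.0455], 0],
    [[-0.0164, 0, -0.0455], 0]
  ]
}}

```text
time_s: 18.12
tool_pos: [0.6032, -0.0089, 0.1977]
tool_rot: [-180.0, -0.1, 4.7]
force: [1.9, 4.7, -5.2]
grip_width: 0.0395
```

>>> {"api": "move_arm", "payload": {
  "steps": [
    [[-0.0022, 0, -0.0044], 0],
    [[-0.0045, 0, -0.0088], 0],
    [[-0.007, 0, -0.0131], 0],
    [[-0.0094, 0, -0.0174], 0],
    [[-0.012, 0, -0.0216], 0],
    [[-0.0146, 0, -0.0258], 0],
    [[-0.0173, 0, -0.03], 0],
    [[-0.0201, 0, -0.0339], 0],
    [[-0.0231, 0, -0.0379], 0],
    [[-0.0261, 0, -0.0418], 0],
    [[-0.0292, 0, -0.0456], 0],
    [[-0.0323, 0, -0.0494], 0],
    [[-0.0323, 0, -0.0494], 0]
  ]
}}

```text
time_s: 19.75
tool_pos: [0.5715, -0.0115, 0.2475]
tool_rot: [180.0, -0.2, 4.7]
force: [2.2, 4.6, -4.6]
grip_width: 0.0394
```

```bash
cat > lid.py <<'E'
from h import *
import sys
o=env.get_obs(); print(o['tool_pos'],o['force'],o['wrist_torque'],o['grip_width'],o['time_s'],o['qpos'].round(1))
p,d=env.read_camera("scene"); save(sys.argv[1],p); P=cloud(d,cam("scene"))
a=np.radians(4.7); H=np.array([.6207,-.0068])-.222*np.array([np.cos(a),np.sin(a)])
X=(P[:,:2]-H)@[np.cos(a),np.sin(a)]; Y=(P[:,:2]-H)@[-np.sin(a),np.cos(a)]; Z=P[:,2]-.11
r=np.hypot(X,Z); m=(abs(Y)<.148)&(abs(Y)>.135)&(Z>.02)&(r<.27)&(r>.08)
f=np.polyfit(X[m],Z[m],1); print(m.sum(),"lid deg",np.degrees(np.arctan(f[0])),"offset mm",1e3*f[1]*np.cos(np.arctan(f[0])))
E
python3 lid.py lift30
```

```text
[ 0.57145278 -0.0115157   0.24748575] [ 2.16392385  4.64989888 -4.56694642] [ 1.15637114 -0.68723226  0.04001965] 0.03935224382063374 19.75 [ 37.2  12.4 -44.4  92.1   8.8  79.  -93.5]
344 lid deg 27.418591509900683 offset mm 20.834451532172448
```

>>> {"api": "move_arm", "payload": {
  "steps": [
    [[-0.0033, 0, -0.0037], 0],
    [[-0.0067, 0, -0.0073], 0],
    [[-0.01, 0, -0.0108], 0],
    [[-0.0135, 0, -0.0143], 0],
    [[-0.0171, 0, -0.0177], 0],
    [[-0.0208, 0, -0.0211], 0],
    [[-0.0245, 0, -0.0243], 0],
    [[-0.0282, 0, -0.0275], 0],
    [[-0.0321, 0, -0.0306], 0],
    [[-0.036, 0, -0.0336], 0],
    [[-0.04, 0, -0.0365], 0],
    [[-0.044, 0, -0.0393], 0],
    [[-0.044, 0, -0.0393], 0],
    [[-0.044, 0, -0.0393], 0],
    [[-0.044, 0, -0.0393], 0]
  ]
}}

```text
time_s: 21.68
tool_pos: [0.5282, -0.0151, 0.2871]
tool_rot: [180.0, -0.3, 4.7]
force: [3.2, 4.2, -2.6]
grip_width: 0.0394
```

```bash
python3 lid.py lift45
```

```text
[ 0.52815376 -0.01508294  0.28713534] [ 3.19490393  4.24398895 -2.62345839] [ 1.12458724 -0.77780617  0.00461436] 0.03940513872761722 21.675 [ 40.9   4.6 -44.3  94.2   3.3  82.2 -88.9]
109 lid deg 46.823828113447256 offset mm -4.378073665077163
```

View pics/lift45.png

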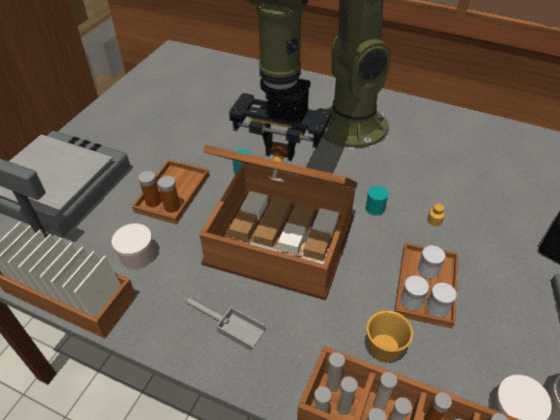

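The scene view shows the lid about half open with the jaws on the knob at (282,152). Three tins stand in the tray at (432,260), (416,290) and (442,298), and everything else is where it was. I'll hold briefly, then hand in.

>>> {"api": "move_arm", "payload": {
  "steps": [
    [[0, 0, 0], 0],
    [[0, 0, 0], 0],
    [[0, 0, 0], 0],
    [[0, 0, 0], 0],
    [[0, 0, 0], 0],
    [[0, 0, 0], 0]
  ]
}}

```text
time_s: 22.48
tool_pos: [0.5282, -0.0151, 0.2871]
tool_rot: [180.0, -0.3, 4.7]
force: [2.6, 4.3, -1.8]
grip_width: 0.0396
```

```bash
python3 -c "
from cell import env
o=env.get_obs(); print(o['tool_pos'],o['force'],o['grip_width'],o['time_s']); env.sign_off()"
```

```text
[ 0.52816871 -0.01510322  0.28711244] [ 2.62363628  4.28692325 -1.8225704 ] 0.0395819087204054 22.475
the job is handed in; nothing more can be done
```

The job is handed in at 22.5 s: the stray tin is in the tin tray and the lid is held open at about 45° by its knob.

- **Tin:** it stands upright in the near half of the tray, within about 1–2 mm of the (-45, 0) mm spot. The other two tins and the rest of the counter look undisturbed in the last picture.
- **Catch:** the light tug showed it was off. The knob rose past 10 mm at a steady 5–6 N (a caught lid stops at about 5 mm), so I did not turn the knob.
- **Lid:** I lifted it along the hinge arc. It held still for the last 0.75 s with the jaws 39.6 mm apart on the knob.

**Checks that disagreed:**
- **Lid angle:** the arm's position gives about 45°. A rough fit to the depth image gave 46.8°, from few points and with the lid plane about 20 mm off where it should be, so I trusted the arm.
- **Side force:** about 4–5 N sideways stayed on the gripper from the moment it closed on the knob. I did not find the cause.

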